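# Drift the pedestal foot into line and drop in its bolt

### The job

The rotor rest's foot is held by one screw only and has swung aside, so its free hole no longer lines up with the hole in the bed plate below. Take the tapered drift from the rack, work it gently down through both holes, easing it sideways by feel and never forcing it, until its handle sits on or almost on the foot and the holes are in line; then draw it out and hang it back in the rack. Finally drop the big socket-head bolt through both holes, head fully down on the foot, and leave everything else where it is.

Things in the scene. Friction and masses are not known exactly. Their poses are not given: they have to be found in the camera images.
- foot_hole (a point): Centre of the foot's free through hole, at the foot's top face. x points along the foot away from the screw that still holds it, y across, z up. Hole diameter 18.5 mm in foot and bed plate alike. The hole in the bed below is fixed and NOT measured: at the start it lies 3 to 9 mm to the -y side of this point and shows only in part, so the hand must give way sideways to what the drift feels.
- drift_mid (a point): Centre of the tapered drift, a steel tool 124 mm long, upright, half-way up. Round handle 26 mm in diameter, 60 mm long, its middle 32 mm above this point, its shoulder 2 mm above it; below, a pin 17 mm in diameter for 26 mm, then tapering over 38 mm to a 6 mm tip. z from tip to handle. 0.24 kg. It starts hanging by its shoulder in one of the rack's holes (any of them).
- drift_tip (a point): Middle of the drift's pointed end, 62 mm below its centre.
- bolt_mid (a point): Centre of the big socket-head bolt, 61 mm long, half-way up. Round head 24 mm in diameter, 16 mm high (its underside 14.5 mm, its middle 22.5 mm above this point); shank 16 mm in diameter, 45 mm long, end slightly chamfered, no turning needed. z from shank to head. 0.11 kg. It starts hanging by its head in one of the rack's holes (any of them).
- rack: Aluminium rack: drilled plate 70 x 250 mm on two end legs, top face 90 mm above the table, plate 12 mm thick, open below. Origin: middle of its underside, on the table; y runs along the row of holes, z up. Four through holes of 20 mm diameter at y = -96, -32, +32 and +96 mm, x = 0.
- station: Fixed test station: frame 320 x 400 mm with a black bed plate 12 mm thick, its top 72 mm above the table, open below. Origin: middle of its underside, on the table; no hole is measured from here. A black ring on a block, up to 271 mm above the table, stands on it at the foot's +y side, near face 180 mm from the foot's centre line.
- pedestal: The rotor rest: dark steel foot 210 x 56 x 12 mm flat on the bed, with a black block and a white half-round rest on it (up to 85 mm above the foot, centred 90 mm from the free hole). Origin: foot's underside, on the axis of the screw that holds it, 160 mm from the free hole; x towards the hole, z up. It swings about that screw: some 6 N sideways at the hole moves it, and it stays where left.
- clamp_knob: Bystander in the rack: black knurled clamp knob, 36 mm across, on a thin 12 mm stem; top 24 mm above the rack. Origin at its lower end. Leave it.
- hex_socket: Bystander in the rack: plain steel hex-bit socket, 25 mm in diameter, standing 36 mm above the rack, on a 14 mm stem. Origin at its lower end. Leave it.
- nut: Bystander: loose steel nut about 25 mm wide, lying on the bed plate. Leave it.
- wrench: Bystander: 200 mm wrench lying on the table near the robot. Leave it.
- screwdriver: Bystander: screwdriver lying on the table beyond the rack. Leave it.
- spray_can: Bystander: white can 60 mm in diameter, 160 mm tall, on the table beyond the rack. Leave it.
Not all that is in view belongs to the job. Leave any green or red look-alike of the part that bears bolt_mid alone. What is shaped like the part that bears drift_mid but blue or green is not meant.

How it is judged:
On the way:
1. the drift is worked down through both holes (shoulder within 8 mm of the foot), bringing them into line (z of drift_tip in the frame of foot_hole below -0.056 m and horizontal distance between drift_tip and foot_hole below 0.005 m and angle between drift_mid's own z axis and vertical below 0.12 rad), for 0.1 s.
At the end, for the whole second after the job is handed in: The bolt stands upright through foot and bed plate with its head down on the foot (within 2 mm) and centred in the hole (within 4 mm); the drift hangs upright in a hole of the rack, shoulder down on it (within 3 mm); both released (z of bolt_mid in the frame of foot_hole between -0.0175 and -0.0125 m and horizontal distance between bolt_mid and foot_hole below 0.004 m and angle between bolt_mid's own z axis and vertical below 0.08 rad and z of drift_mid in the frame of rack between 0.085 and 0.091 m and x of drift_mid in the frame of rack between -0.015 and 0.015 m and angle between drift_mid's own z axis and vertical below 0.12 rad); the robot touches nothing.
It fails at once if the drift is forced against the bed plate or the foot (more than 40 N) (contact force between drift and station above 40 N or contact force between drift and pedestal above 40 N).
It fails at once if the bolt is forced against the bed plate or the foot (more than 40 N) (contact force between bolt and station above 40 N or contact force between bolt and pedestal above 40 N).
It fails at once if another thing is shoved away or lifted (moved by more than 30 mm) (distance of any of clamp_knob, hex_socket, nut, wrench, screwdriver, spray_can from where it was at the start of the episode above 0.03 m).
It also fails if it takes over 72 s, if anything falls off the work surface, if the arm or the gripper's body presses on something with over 40 N, if the wrist force passes 120 N, or if a joint passes its speed limit or range.

### The arm

A 6-joint arm with a two-finger parallel gripper is mounted at the origin on the work surface. World frame = base frame: x ahead of the robot, y to its left, z up, the work surface at z = 0. Lengths are in m, angles in rad, forces in N, time in s.
With the tool pointing down it reaches from about 0.35 to 0.775 m from the base axis. Payload 5.5 kg.
Tool frame: the origin (TCP) lies at the very end of the fingers, on their centre line; the grasp point (between the pads) lies 19 mm behind it (env.grip_depth is the distance from the TCP to the grasp point, in m); z points along the fingers, y is the direction in which the jaws open and shut (so a half turn about z gives the same grasp; the last joint's range is limited). The gripper opens to 85 mm and grips with 20 to 120 N. Pads are 22 mm wide; open, the fingers measure 114 mm over their backs; the gripper's body (76 mm by 85 mm) begins 54 mm behind the grasp point. The pads swing forward as they close: fully open they stand 13 mm farther back than shut.
Start: joints at [0.976, 0.313, 0.046, 1.304, 0, 1.431], TCP at [0.253, 0.517, 0.231] pointing down, gripper open.
Joint ranges: [-2.76, 2.76], [-0.86, 1.69], [-1.03, 1.26], [-2.2, 2.34], [-1.47, 1.5], [-3.14, 3.14]. Speed limits (rad/s): [2.57, 2.57, 3.14, 3.14, 3.14, 3.14].

### API

Orientations are given as a unit quaternion [w, x, y, z].
In Python, from workcell import env gives the robot as it stands.
- The arm moves only by the tool step_arm, never from a script. Its argument "series" is a list of rows, each a list of 3 entries, a list of its own where there are three numbers: the shift along the world's x, y, z in cm, then the turn about the world's z in rad, then the closure in counts, from 0 (fully open) to 255 (shut). A call has 1 to 5 rows; each row is the pose to reach, as a shift and turn from the pose measured when the call began; what a row does not reach only later rows make up. A row lasts 1/8 s, in which the tool goes at most 62.5 mm and 10.7 degrees, less where a joint would pass 70% of its speed; a pose out of reach is approached as far as the arm can. A call with a gripper value outside its range is refused whole. The fingers move at their own pace and stop on an object; "newtons" is the grip in N (left out, the last holds). Time passes only in rows, so rows that repeat a pose let the fingers close. It gives the time, the measured TCP pose, the force and the opening at its end, in the units of the state.
- env.get_state(): the state, without advancing time (a new reading comes with each control period).
- env.read_camera(name): name is "scene" or "top" or "wrist"; returns a dict with "frame" (384x512x3 uint8, red, green, blue), "vertical_fov" (degrees; the focal length in pixels is half the picture's height over the tangent of half this angle, whatever the lens; pixels are square), "cx", "cy" (the principal point, pixels), "camera_from_world" (4x4, takes a point from world to camera coordinates). Camera axes: x right, y down, z forward; pixel columns grow to the right and rows downward; lengths in m; the calibration is good to about 2 mm. A picture is of the moment at which its call begins. There is no depth.
- env.hand_in(): hands the job in, once; it reports no verdict.
The state is a dict: "clock": time; "joint_pos": joint angles; "qvel": joint speeds; "tau": joint torques, N m; "tcp_pos": TCP position; "orientation": TCP orientation; "wrist_force": force on the tool from outside, world axes, zero at the start; "ft_torque": the same for the moment, N m; "finger_gap": finger opening in m.
Only numpy, scipy, OpenCV 4.12 (cv2) and the standard library are available. Lean on these libraries where they do the work, as an engineer would, in place of code of your own. Each camera call takes 0.05 s, during which the arm holds its last target.

## Working session

There is one attempt and no reset: what is moved stays moved. The work goes in short steps, Python scripts to look and compute and a tool call to move; the robot and the scene stay as the last step left them, time stands still between calls to the robot, and variables do not carry over. Pictures are saved under pics/ and viewed, and the job is handed in when it is done.

Besides the shell and the picture viewer there is one more tool, called after "Emit:" by a JSON object that holds its "api" and its "payload". step_arm: Moves the arm, as the interface text tells. Its arguments: {"type":"object","properties":{"series":{"type":"array"},"newtons":{"type":"number"}},"required":["series"]}

```bash
ls; mkdir -p pics; python3 - <<'E'
from workcell import env
import cv2
print(env.get_state())
for n in ["scene","top","wrist"]:
    r=env.read_camera(n); cv2.imwrite(f"pics/{n}0.png",r["frame"][:,:,::-1]); print(n,r["vertical_fov"],r["cx"],r["cy"]);print(r["camera_from_world"].round(3))
E
```

```text
pics
{'clock': 0.0, 'joint_pos': array([9.76385634e-01, 3.14021860e-01, 4.49873904e-02, 1.30360613e+00,
       1.43398717e-05, 1.43121861e+00]), 'qvel': array([-1.02289707e-03,  6.64066139e-04,  4.97962527e-05,  2.08614149e-03,
        6.81219484e-05, -1.32472157e-03]), 'tau': array([-6.04477318e-04, -4.80628681e+01,  2.98531920e+01,  1.94031000e-02,
       -1.99918281e-04, -3.66394488e-06]), 'tcp_pos': array([0.25230992, 0.51611973, 0.23040011]), 'orientation': array([-3.37565431e-04,  2.25461195e-01,  9.74251712e-01, -8.58158420e-04]), 'wrist_force': array([-0.8828585 ,  0.80347855,  0.9443754 ]), 'ft_torque': array([ 0.01760915, -0.01062905, -0.03524713]), 'finger_gap': 0.08532839951547887}
scene 49.497917121716526 248.10226977981378 185.23067891013687
[[ 0.429  0.903  0.014 -0.184]
 [ 0.565 -0.257 -0.784 -0.262]
 [-0.705  0.345 -0.62   1.508]
 [ 0.     0.     0.     1.   ]]
top 51.52120366047412 258.0906496456596 194.46562497844778
[[ 0.02  -0.999 -0.033 -0.033]
 [-0.998 -0.018 -0.062  0.529]
 [ 0.062  0.034 -0.998  1.184]
 [ 0.     0.     0.     1.   ]]
wrist 69.01726505634166 254.36660280983577 191.0088927282649
[[ 0.439  0.899 -0.002 -0.573]
 [ 0.854 -0.416  0.312 -0.039]
 [ 0.279 -0.139 -0.95   0.38 ]
 [ 0.     0.     0.     1.   ]]
```

View pics/scene0.png

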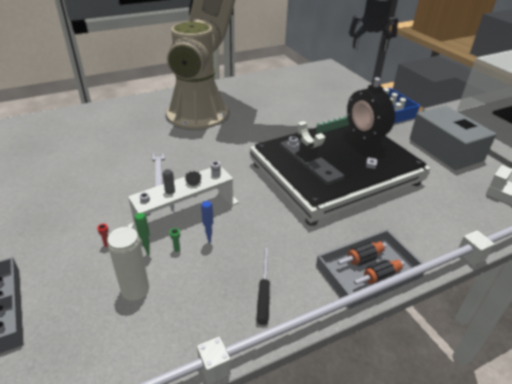

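View pics/top0.png

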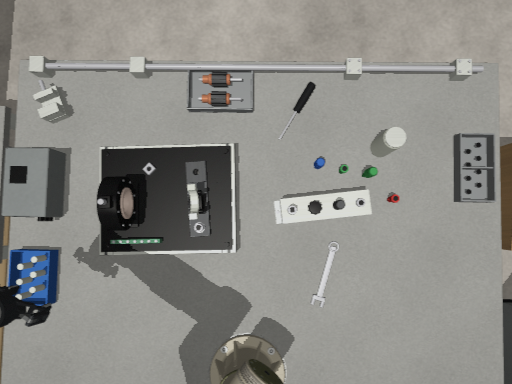

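View pics/wrist0.png

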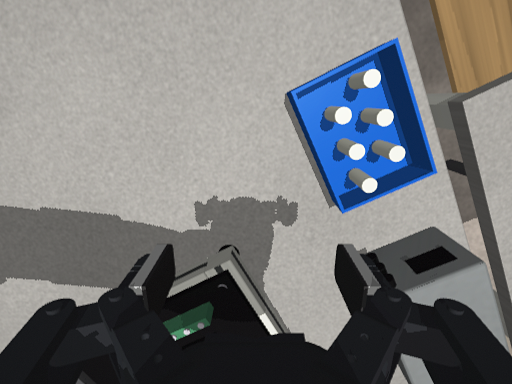

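```bash
cat > h.py <<'E'
import numpy as np, cv2
from workcell import env
def cam(n):
    r=env.read_camera(n); f=192/np.tan(np.radians(r["vertical_fov"])/2)
    return r["frame"],f,r["cx"],r["cy"],np.array(r["camera_from_world"])
def ray(c,u,v):
    _,f,cx,cy,T=c; R=T[:3,:3]; o=-R.T@T[:3,3]; d=R.T@np.array([(u-cx)/f,(v-cy)/f,1.]); return o,d
def plane(c,u,v,z):
    o,d=ray(c,u,v); return o+d*(z-o[2])/d[2]
def proj(c,p):
    _,f,cx,cy,T=c; q=T[:3,:3]@np.array(p)+T[:3,3]; return np.array([f*q[0]/q[2]+cx,f*q[1]/q[2]+cy])
def crop(c,u0,v0,u1,v1,k,name):
    im=cv2.resize(c[0][v0:v1,u0:u1,::-1],None,fx=k,fy=k,interpolation=cv2.INTER_CUBIC); cv2.imwrite("pics/"+name,im)
E
python3 - <<'E'
from h import *
t=cam("top"); s=cam("scene")
crop(t,265,180,385,232,6,"c1.png"); crop(s,120,140,250,240,6,"c2.png"); crop(t,140,150,240,250,6,"c3.png")
for z,l in ((.09,[(293,209),(315,207),(339,204),(361,202)]),(.084,[(195,172),(199,228)])):
    for p in l: print(p,plane(t,*p,z).round(4))
E
```

```text
(293, 209) [ 0.4859 -0.1251  0.09  ]
(315, 207) [ 0.4927 -0.1867  0.09  ]
(339, 204) [ 0.5023 -0.2536  0.09  ]
(361, 202) [ 0.5091 -0.3148  0.09  ]
(195, 172) [0.5868 0.1566 0.084 ]
(199, 228) [0.4269 0.1404 0.084 ]
```

View pics/c1.png

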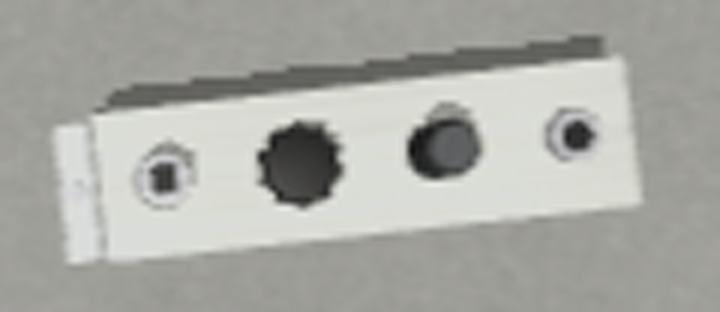

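View pics/c2.png

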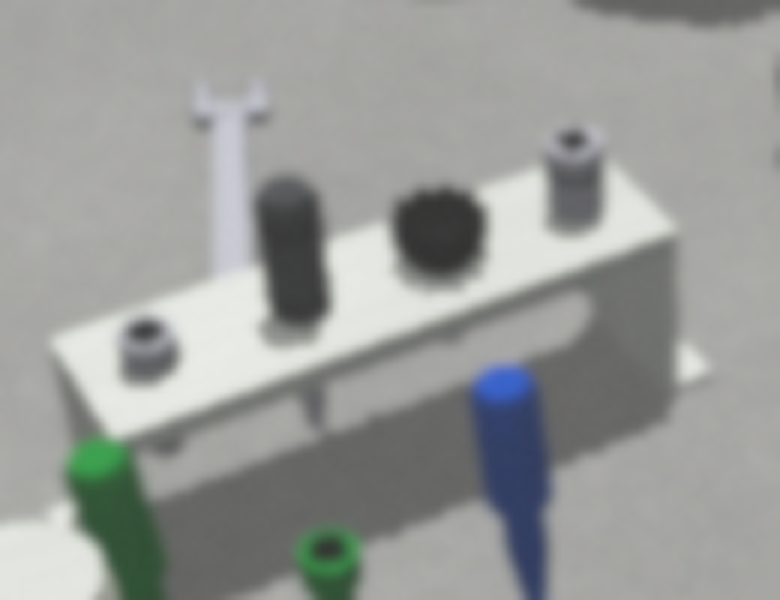

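View pics/c3.png

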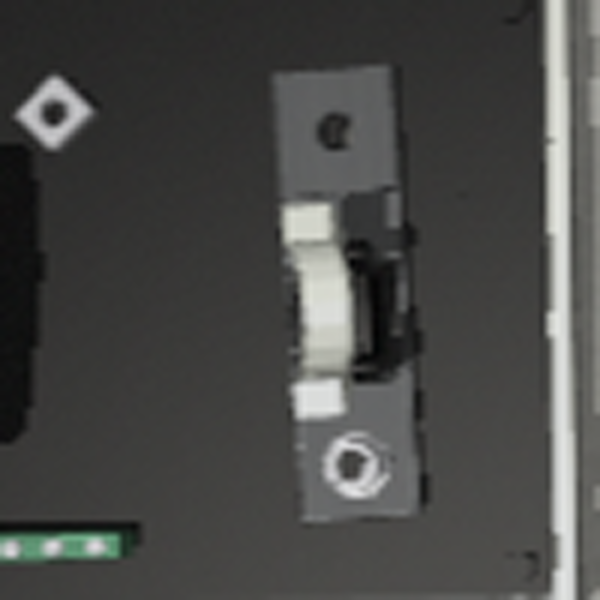

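```bash
python3 - <<'E'
from h import *
t=cam("top"); s=cam("scene")
print("drift top",plane(t,340.8,204.2,.15), "scene est",plane(s,120+287/6,140+188/6,.15))
print("bolt top",plane(t,265+572/6,180+135/6,.106),plane(s,120+147/6,140+333/6,.106))
print("hole",plane(t,140+335/6,150+131/6,.084),"nut",plane(t,149,169,.08))
w=cam("wrist");T=w[4];print(-T[:3,:3].T@T[:3,3])
E
```

```text
drift top [ 0.49940772 -0.24827374  0.15      ] scene est [ 0.50223978 -0.24581803  0.15      ]
bolt top [ 0.50691713 -0.30945816  0.106     ] [ 0.51219105 -0.30993035  0.106     ]
hole [0.58731736 0.15423693 0.084     ] nut [0.59384331 0.2914668  0.08      ]
[0.17887367 0.55204456 0.37257626]
```

Emit:
{"api": "step_arm", "payload": {"series": [[[1.5,-5,3],-0.18,0],[[3,-10,6],-0.36,0],[[5,-16,7],-0.54,0],[[7,-22,7],-0.72,0],[[9,-28,7],-0.9,0]], "newtons": 40}}

```text
clock: 1.02
tcp_pos: [0.342, 0.2377, 0.3017]
orientation: [0.0, 0.629, 0.778, 0.001]
wrist_force: [1.5, 0.2, -0.3]
finger_gap: 0.0855
```

Emit:
{"api": "step_arm", "payload": {"series": [[[2,-6,0],-0.09,0],[[4,-12,0],-0.09,0],[[6,-18,0],-0.09,0],[[8,-24,0],-0.09,0],[[10,-30,0],-0.09,0]]}}

```text
clock: 1.65
tcp_pos: [0.4407, -0.0593, 0.302]
orientation: [0.001, 0.663, 0.748, 0.001]
wrist_force: [1.3, 1.1, -0.6]
finger_gap: 0.0853
```

Emit:
{"api": "step_arm", "payload": {"series": [[[2,-6,0],0,0],[[4,-12,-2],0,0],[[5.6,-18,-4],0,0],[[5.7,-18.4,-5],0,0]]}}

```text
clock: 2.15
tcp_pos: [0.4979, -0.2466, 0.2503]
orientation: [0.001, 0.665, 0.747, 0.001]
wrist_force: [-0.2, 1.6, -0.4]
finger_gap: 0.0857
```

```bash
python3 - <<'E'
from h import *
st=env.get_state(); print(st["clock"],st["tcp_pos"],st["orientation"],st["wrist_force"])
w=cam("wrist"); cv2.imwrite("pics/w1.png",w[0][:,:,::-1])
print(proj(w,(.5,-.247,.15)),proj(w,(.51,-.31,.106)))
E
```

```text
2.15 [ 0.4978512  -0.24658041  0.25025455] [5.23901247e-04 6.64707986e-01 7.47102682e-01 7.75674883e-04] [-0.16995374  1.57495741 -0.35665545]
[258.3949614  192.91207432] [259.84244161 233.80505821]
```

View pics/w1.png

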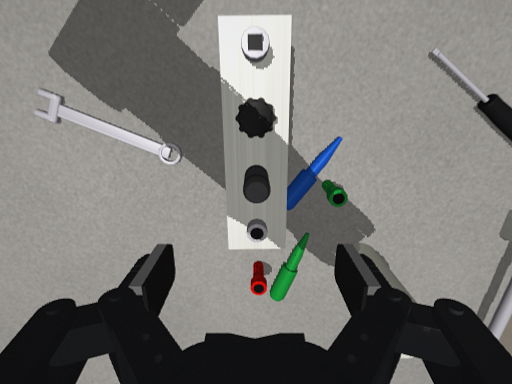

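```bash
python3 - <<'E'
from h import *
w=cam("wrist"); crop(w,215,140,300,250,7,"w1c.png")
E
```

```text
(no output)
```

View pics/w1c.png

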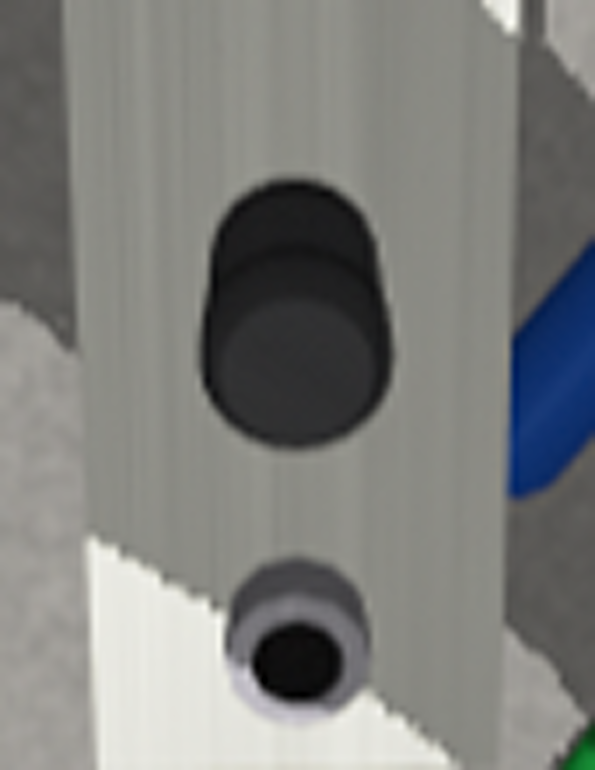

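```bash
python3 - <<'E'
from h import *
w=cam("wrist"); st=env.get_state()
for u,v,z in ((257.4,191.2,.15),(257.6,233.9,.106)): print(plane(w,u,v,z))
# rack edges at z .09 : left/right around drift row
for v in (60,100,150,190,230):
    g=cv2.cvtColor(w[0],cv2.COLOR_RGB2GRAY)[v].astype(int); d=np.abs(np.diff(g)); 
    L=200+d[200:245].argmax(); R=270+d[270:300].argmax(); print(v,L,R,plane(w,L+.5,v,.09)[:2],plane(w,R+.5,v,.09)[:2])
print(st["tcp_pos"],st["orientation"])
E
```

```text
[ 0.49764674 -0.24244614  0.15      ]
[ 0.50623199 -0.30714439  0.106     ]
60 220 291 [ 0.44794658 -0.13119182] [ 0.51739452 -0.1229169 ]
100 222 290 [ 0.45302315 -0.16831904] [ 0.52234528 -0.16005168]
150 224 294 [ 0.45946736 -0.21944901] [ 0.5348038  -0.21045327]
190 243 287 [ 0.48476758 -0.26230563] [ 0.53432964 -0.25638109]
230 227 288 [ 0.47118251 -0.31430359] [ 0.54326016 -0.30567726]
[ 0.49690849 -0.24269933  0.25119713] [-4.52840327e-04  6.63556107e-01  7.48125665e-01  1.03797006e-03]
```

Emit:
{"api": "step_arm", "payload": {"series": [[[0.1,-0.1,-5],0,0],[[0.1,-0.1,-9],0,0],[[0.1,-0.1,-12.5],0,0],[[0.1,-0.1,-14],0,0],[[0.1,-0.1,-14],0,120]], "newtons": 60}}

```text
clock: 2.92
tcp_pos: [0.4978, -0.2425, 0.1116]
orientation: [-0.001, 0.663, 0.749, 0.001]
wrist_force: [0.1, 0.0, 0.6]
finger_gap: 0.07
```

Emit:
{"api": "step_arm", "payload": {"series": [[[0,0,0],0,255],[[0,0,0],0,255],[[0,0,0],0,255],[[0,0,0],0,255]]}}

```text
clock: 3.42
tcp_pos: [0.4988, -0.243, 0.1132]
orientation: [0.001, 0.663, 0.749, 0.001]
wrist_force: [-0.9, 1.1, 5.9]
finger_gap: 0.0245
```

Emit:
{"api": "step_arm", "payload": {"series": [[[0,0,1],0,255],[[0,0,4],0,255],[[0,0,9],0,255],[[0,0,11],0,255],[[0,0,11],0,255]]}}

```text
clock: 4.05
tcp_pos: [0.4997, -0.2437, 0.2254]
orientation: [0.003, 0.663, 0.749, 0.002]
wrist_force: [0.5, 0.2, -2.8]
finger_gap: 0.0241
```

```bash
python3 - <<'E'
from h import *
st=env.get_state(); print(st)
w=cam("wrist"); cv2.imwrite("pics/w2.png",w[0][:,:,::-1])
s=cam("scene"); crop(s,120,90,250,230,5,"s2.png")
E
```

```text
{'clock': 4.05, 'joint_pos': array([-0.59963023,  0.27284575, -0.02358018,  1.26876343,  0.00265751,
        0.85012095]), 'qvel': array([ 0.00081513,  0.02750664, -0.06246368, -0.03190328,  0.00024025,
       -0.00087277]), 'tau': array([ 6.18367433e-02, -4.81890392e+01,  3.16958034e+01,  3.77630778e-01,
        4.60957308e-03,  9.82003189e-05]), 'tcp_pos': array([ 0.49970723, -0.24372479,  0.22538615]), 'orientation': array([0.00261553, 0.66303634, 0.74858078, 0.00166855]), 'wrist_force': array([ 0.46510928,  0.19376262, -2.8125244 ]), 'ft_torque': array([-0.01547775,  0.05722079, -0.04174429]), 'finger_gap': 0.02413046448130422}
```

View pics/w2.png

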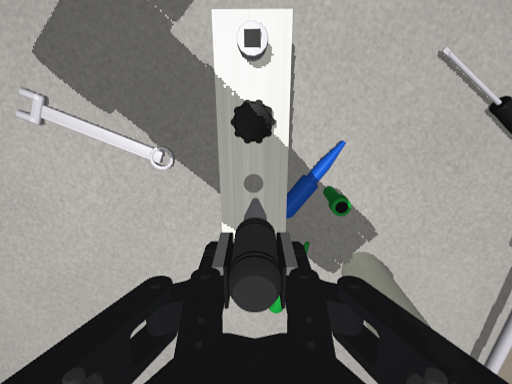

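View pics/s2.png

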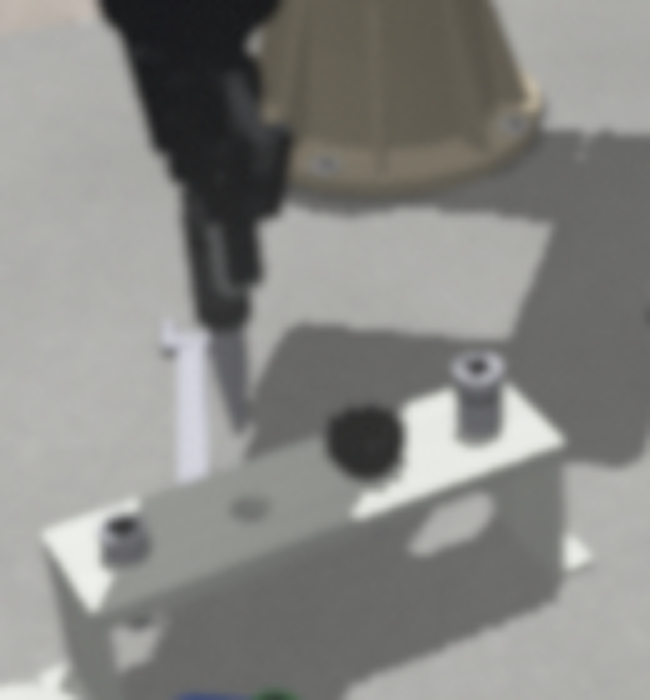

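```bash
python3 - <<'E'
from h import *
w=cam("wrist"); st=env.get_state(); print(st["clock"],st["tcp_pos"],st["wrist_force"])
crop(w,210,160,300,320,4,"w2c.png")
print(plane(w,253,183,.09),plane(w,256,199,.139))
for dz in (0,.04,-.0733,-.086): print(proj(w,np.r_[st["tcp_pos"][:2],st["tcp_pos"][2]+dz]))
E
```

```text
4.2 [ 0.49808963 -0.24256558  0.22189625] [ 0.47228003  0.44634345 -1.85405143]
[ 0.49558598 -0.24378509  0.09      ] [ 0.49826626 -0.24324031  0.139     ]
[256.84988077 246.77654358]
[257.75417564 292.60213437]
[255.96933815 202.15461013]
[255.8683351  197.03623073]
```

View pics/w2c.png

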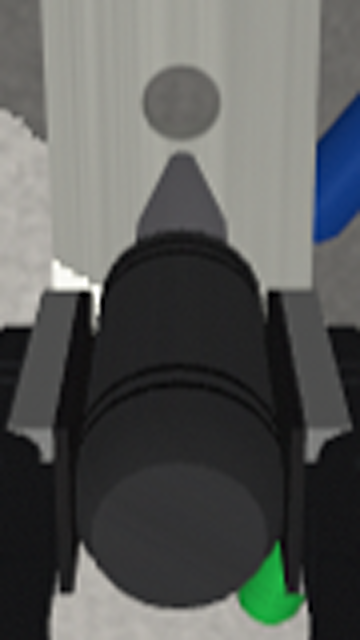

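Emit:
{"api": "step_arm", "payload": {"series": [[[0,1,4],0.17,255],[[1,4,7],0.34,255],[[2,8,8],0.51,255],[[3,12.5,8],0.68,255],[[4,17,8],0.85,255]]}}

```text
clock: 4.82
tcp_pos: [0.5377, -0.0712, 0.3003]
orientation: [-0.002, 0.293, 0.956, 0.001]
wrist_force: [0.1, -0.2, -2.1]
finger_gap: 0.0243
```

Emit:
{"api": "step_arm", "payload": {"series": [[[1,4.5,0],0.17,255],[[2,9,0],0.34,255],[[3,13.5,0],0.51,255],[[4,18,0],0.69,255],[[4.9,22,0],0.7,255]]}}

```text
clock: 5.45
tcp_pos: [0.5862, 0.1504, 0.2982]
orientation: [-0.004, -0.054, 0.999, -0.0]
wrist_force: [0.4, -1.0, -2.4]
finger_gap: 0.0245
```

Emit:
{"api": "step_arm", "payload": {"series": [[[0,0,0],0,255],[[0,0,0],0,255]]}}

```text
clock: 5.7
tcp_pos: [0.5855, 0.1502, 0.2965]
orientation: [-0.006, -0.054, 0.999, -0.0]
wrist_force: [0.5, 0.4, -2.0]
finger_gap: 0.0244
```

```bash
python3 - <<'E'
from h import *
w=cam("wrist"); st=env.get_state(); print(st["clock"],st["tcp_pos"],st["orientation"],st["wrist_force"],st["ft_torque"])
cv2.imwrite("pics/w3.png",w[0][:,:,::-1])
print(proj(w,(.5873,.1542,.084)))
E
```

```text
5.75 [0.58569083 0.14971222 0.29703698] [-5.40034243e-03 -5.34387201e-02  9.98556473e-01 -3.31613621e-04] [ 0.08340215  0.57870894 -3.2442919 ] [-0.02438814 -0.01426789  0.02790667]
[256.97513143 169.40134687]
```

View pics/w3.png

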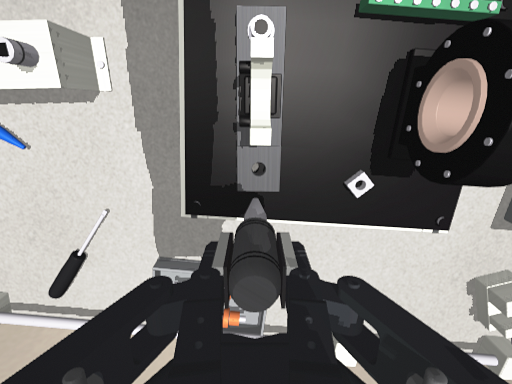

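```bash
python3 - <<'E'
from h import *
w=cam("wrist"); st=env.get_state(); print(st["tcp_pos"])
crop(w,230,140,290,215,8,"w3c.png")
np.savez("pics/w3.npz",f=w[0],T=w[4],o=[w[1],w[2],w[3]])
E
```

```text
[0.58586079 0.14938358 0.29751591]
```

View pics/w3c.png

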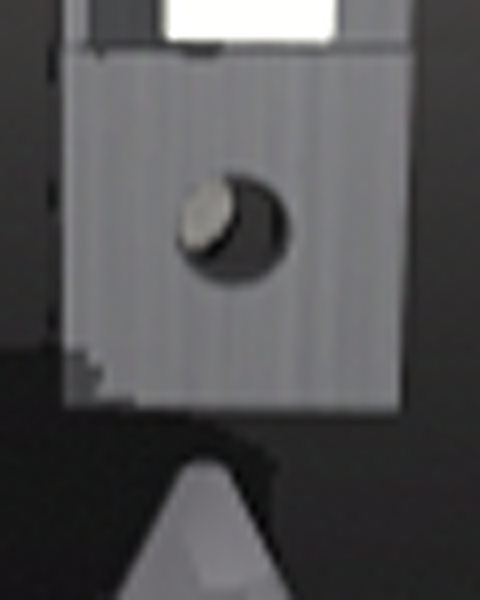

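```bash
python3 - <<'E'
from h import *
d=np.load("pics/w3.npz"); w=(d["f"],*d["o"],d["T"])
P=lambda x,y,z: plane(w,230+x/8-.44,140+y/8-.44,z).round(4)
print("foot L,R,T,B",P(178,228,.084),P(291,228,.084),P(236,172,.084),P(236,285,.084))
print("lens right edge",P(238,205,.072),P(238,205,.060), "lens lower", P(203,252,.06))
print("foot end edges",P(65,300,.084),P(405,300,.084), P(236,410,.084))
print("tip",P(205,470,.2110))
g=d["f"][164:178,250:270].mean(2).astype(int); print(g)
E
```

```text
foot L,R,T,B [0.5867 0.1468 0.084 ] [0.5848 0.1651 0.084 ] [0.5765 0.1552 0.084 ] [0.5952 0.1573 0.084 ]
lens right edge [0.5845 0.1566 0.072 ] [0.587  0.1571 0.06  ] lens lower [0.596  0.1519 0.06  ]
foot end edges [0.6007 0.1296 0.084 ] [0.5948 0.1851 0.084 ] [0.6166 0.1597 0.084 ]
tip [0.5841 0.1507 0.211 ]
[[121 124 120 117 124 133 130 130 124  44  49  51  47  37  67 118 130 125
  119 120]
 [121 123 120 128 132 132 134 137 136  51  49  51  51  46  30  90 132 126
  119 121]
 [121 122 116 133 129 130 137 140 131  38  49  50  50  48  22  57 125 126
  119 120]
 [121 122 111 135 131 132 137 135  98  21  49  50  50  49  17  41 109 127
  119 121]
 [120 120 112 139 134 134 136 117  41  34  49  49  51  47  19  41 101 126
  119 120]
 [119 119  97 139 137 132 106  70  16  46  49  48  50  48  21  45  99 126
  119 121]
 [120 120  78 113 112 101  44  10  32  50  49  48  49  46  28  56 113 125
  118 120]
 [120 121  93  68  56  37  10  29  44  47  48  48  47  44  42  65 128 123
  118 120]
 [119 123 114  67  43  32  34  43  47  46  47  47  48  46  59  96 129 123
  118 121]
 [119 123 121 100  69  52  52  53  51  51  51  52  50  57  95 122 126 122
  118 120]
 [119 123 121 117 101  77  60  50  51  50  51  54  69  93 120 126 126 121
  118 119]
 [119 122 121 118 118 110  97  85  77  78  87  91 106 120 123 125 125 121
  117 119]
 [118 122 120 117 120 121 122 119 110 113 118 119 124 122 121 123 125 120
  117 119]
 [118 122 120 117 119 120 122 122 119 121 123 122 122 120 120 124 125 119
  116 120]]
```

```bash
python3 - <<'E'
from h import *
d=np.load("pics/w3.npz"); w=(d["f"],*d["o"],d["T"])
# 50%-level edge pts of light region per row
pts=np.array([(258.55,164),(258.6,165),(258.5,166),(258.05,167),(257.4,168),(256.5,169),(255.6,170)])
W=np.array([plane(w,u,v,.06)[:2] for u,v in pts]); print(W.round(4))
from scipy.optimize import least_squares
r=least_squares(lambda c:np.hypot(*(W-c).T)-.00925,[.58,.147]); print(r.x,r.fun)
E
```

```text
[[0.5855 0.1558]
 [0.5869 0.1561]
 [0.5883 0.1561]
 [0.5898 0.1556]
 [0.5913 0.1549]
 [0.5928 0.1538]
 [0.5944 0.1527]]
[0.58705618 0.14677877] [-5.52318763e-05  3.80831017e-05  1.39080829e-04  1.40702427e-06
 -1.12309669e-04 -1.66522488e-04  1.67436282e-04]
```

Emit:
{"api": "step_arm", "payload": {"series": [[[0,0.1,-5],0,255],[[0,0.1,-9],0,255],[[0,0.1,-11],0,255],[[0,0.1,-11.2],0,255],[[0,0.1,-11.2],0,255]]}}

```text
clock: 6.42
tcp_pos: [0.5864, 0.1497, 0.1866]
orientation: [-0.004, -0.052, 0.999, -0.0]
wrist_force: [0.3, -0.3, -2.0]
finger_gap: 0.0243
```

```bash
python3 - <<'E'
from h import *
w=cam("wrist"); st=env.get_state(); print(st["clock"],st["tcp_pos"],st["orientation"],st["wrist_force"],st["ft_torque"])
crop(w,220,130,295,260,6,"w4c.png")
np.savez("pics/w4.npz",f=w[0],T=w[4],o=[w[1],w[2],w[3]])
E
```

```text
6.475 [0.58671525 0.14989242 0.18699452] [-3.83004210e-03 -5.26293345e-02  9.98606750e-01 -2.05227829e-04] [ 0.96503009  0.14907253 -2.36466574] [-0.03851707  0.02379219 -0.00265438]
```

View pics/w4c.png

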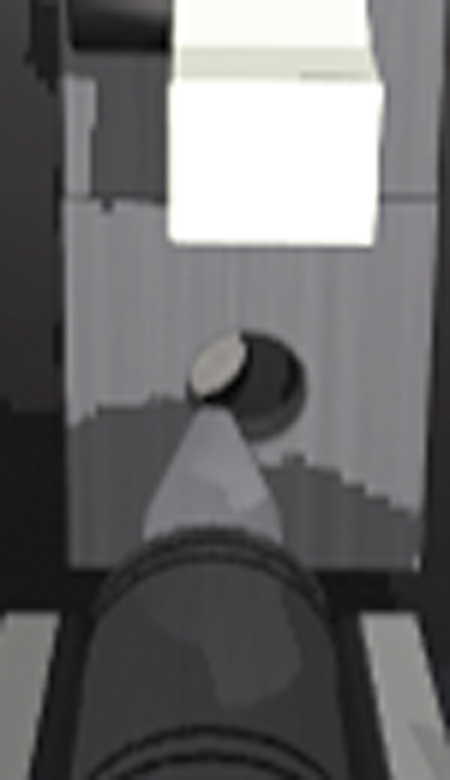

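```bash
python3 - <<'E'
from h import *
d=np.load("pics/w4.npz"); w=(d["f"],*d["o"],d["T"])
P=lambda x,y,z: plane(w,220+x/6-.42,130+y/6-.42,z).round(4)
print("foot",P(187,387,.084),P(305,387,.084),P(246,331,.084),P(246,443,.084))
print("lens",P(188,375,.084),P(246,350,.06),P(246,350,.072))
print("tip",P(213,405,.1015))
E
```

```text
foot [0.587  0.1468 0.084 ] [0.5851 0.1648 0.084 ] [0.5771 0.1548 0.084 ] [0.5951 0.1568 0.084 ]
lens [0.585  0.1467 0.084 ] [0.5874 0.1564 0.06  ] [0.5837 0.1558 0.072 ]
tip [0.5835 0.1504 0.1015]
```

Emit:
{"api": "step_arm", "payload": {"series": [[[0,0.1,-0.8],0,255],[[0,0.1,-1.4],0,255],[[0,0.1,-1.9],0,255],[[0,0.1,-2.2],0,255]]}}

```text
clock: 6.98
tcp_pos: [0.5864, 0.1509, 0.1644]
orientation: [-0.004, -0.053, 0.999, -0.0]
wrist_force: [-0.4, -0.4, -2.2]
finger_gap: 0.0246
```

Emit:
{"api": "step_arm", "payload": {"series": [[[0,0,-0.3],0,255],[[0,0,-0.6],0,255],[[0,0,-0.8],0,255],[[0,0,-0.8],0,255]]}}

```text
clock: 7.48
tcp_pos: [0.5863, 0.1509, 0.1563]
orientation: [-0.004, -0.053, 0.999, -0.0]
wrist_force: [0.1, -0.1, -2.0]
finger_gap: 0.0244
```

Emit:
{"api": "step_arm", "payload": {"series": [[[0,0,-0.2],0,255],[[0,0,-0.4],0,255],[[0,0,-0.4],0,255]]}}

```text
clock: 7.85
tcp_pos: [0.5862, 0.151, 0.1521]
orientation: [-0.004, -0.053, 0.999, -0.0]
wrist_force: [-0.3, 0.5, -2.1]
finger_gap: 0.0248
```

Emit:
{"api": "step_arm", "payload": {"series": [[[0,0,-0.2],0,255],[[0,0,-0.4],0,255],[[0,0,-0.4],0,255]]}}

```text
clock: 8.22
tcp_pos: [0.5862, 0.1513, 0.148]
orientation: [-0.004, -0.053, 0.999, 0.0]
wrist_force: [-0.6, 1.3, -2.4]
finger_gap: 0.0245
```

Emit:
{"api": "step_arm", "payload": {"series": [[[0,-0.04,-0.2],0,255],[[0,-0.08,-0.4],0,255],[[0,-0.08,-0.4],0,255]]}}

```text
clock: 8.6
tcp_pos: [0.5863, 0.1507, 0.1444]
orientation: [-0.004, -0.053, 0.999, 0.0]
wrist_force: [-1.6, 2.8, 3.9]
finger_gap: 0.0245
```

Emit:
{"api": "step_arm", "payload": {"series": [[[0,-0.03,-0.2],0,255],[[0,-0.06,-0.4],0,255],[[0,-0.06,-0.4],0,255]]}}

```text
clock: 8.98
tcp_pos: [0.5861, 0.1501, 0.14]
orientation: [-0.004, -0.053, 0.999, 0.0]
wrist_force: [-1.8, 2.7, 2.8]
finger_gap: 0.0246
```

Emit:
{"api": "step_arm", "payload": {"series": [[[-0.04,-0.04,-0.2],0,255],[[-0.04,-0.08,-0.4],0,255],[[-0.04,-0.08,-0.4],0,255]]}}

```text
clock: 9.35
tcp_pos: [0.5857, 0.1493, 0.1356]
orientation: [-0.005, -0.053, 0.999, 0.0]
wrist_force: [-0.9, 3.0, 1.6]
finger_gap: 0.024
```

Emit:
{"api": "step_arm", "payload": {"series": [[[0,-0.03,-0.2],0,255],[[0,-0.06,-0.4],0,255],[[0,-0.06,-0.4],0,255]]}}

```text
clock: 9.72
tcp_pos: [0.5855, 0.1486, 0.131]
orientation: [-0.005, -0.053, 0.999, 0.0]
wrist_force: [0.3, 2.9, 0.1]
finger_gap: 0.0244
```

Emit:
{"api": "step_arm", "payload": {"series": [[[0,-0.03,-0.2],0,255],[[0,-0.06,-0.4],0,255],[[0,-0.06,-0.4],0,255]]}}

```text
clock: 10.1
tcp_pos: [0.5855, 0.1479, 0.1266]
orientation: [-0.005, -0.053, 0.999, 0.0]
wrist_force: [0.1, 3.6, -0.0]
finger_gap: 0.0243
```

Emit:
{"api": "step_arm", "payload": {"series": [[[0,-0.03,-0.2],0,255],[[0,-0.06,-0.4],0,255],[[0,-0.06,-0.4],0,255]]}}

```text
clock: 10.48
tcp_pos: [0.5855, 0.1473, 0.1223]
orientation: [-0.005, -0.053, 0.999, 0.0]
wrist_force: [0.1, 2.5, 1.1]
finger_gap: 0.0244
```

Emit:
{"api": "step_arm", "payload": {"series": [[[0,-0.03,-0.2],0,255],[[0,-0.05,-0.4],0,255],[[0,-0.05,-0.4],0,255]]}}

```text
clock: 10.85
tcp_pos: [0.5854, 0.1468, 0.1179]
orientation: [-0.005, -0.053, 0.999, 0.0]
wrist_force: [0.4, 3.9, -0.4]
finger_gap: 0.0244
```

Emit:
{"api": "step_arm", "payload": {"series": [[[0,0,-0.2],0,255],[[0,0,-0.4],0,255],[[0,0,-0.4],0,255]]}}

```text
clock: 11.22
tcp_pos: [0.5853, 0.1468, 0.1136]
orientation: [-0.005, -0.053, 0.999, 0.0]
wrist_force: [0.3, 3.3, -0.8]
finger_gap: 0.0245
```

Emit:
{"api": "step_arm", "payload": {"series": [[[0,0,-0.2],0,255],[[0,0,-0.38],0,255],[[0,0,-0.38],0,255]]}}

```text
clock: 11.6
tcp_pos: [0.5853, 0.1468, 0.1095]
orientation: [-0.005, -0.053, 0.999, 0.0]
wrist_force: [-0.3, 3.0, 0.2]
finger_gap: 0.0245
```

Emit:
{"api": "step_arm", "payload": {"series": [[[0,-0.05,0],0,255],[[0,-0.05,0],0,255]]}}

```text
clock: 11.85
tcp_pos: [0.5853, 0.1466, 0.1095]
orientation: [-0.005, -0.053, 0.999, 0.001]
wrist_force: [0.7, 3.9, 0.1]
finger_gap: 0.0246
```

Emit:
{"api": "step_arm", "payload": {"series": [[[0,-0.1,0],0,255],[[0,-0.1,0],0,255]]}}

```text
clock: 12.1
tcp_pos: [0.5853, 0.1461, 0.1095]
orientation: [-0.005, -0.053, 0.999, 0.001]
wrist_force: [0.2, 5.2, 0.7]
finger_gap: 0.0244
```

```bash
python3 - <<'E'
from h import *
w=cam("wrist"); st=env.get_state(); print(st["clock"],st["tcp_pos"],st["wrist_force"],st["ft_torque"])
cv2.imwrite("pics/w5.png",w[0][:,:,::-1])
s=cam("scene"); crop(s,250,90,400,210,5,"s5.png")
E
```

```text
12.15 [0.5853135  0.14610748 0.10945412] [ 0.31046187  5.69408006 -0.12949398] [ 1.3263278  -0.13097213  0.03257177]
```

View pics/w5.png

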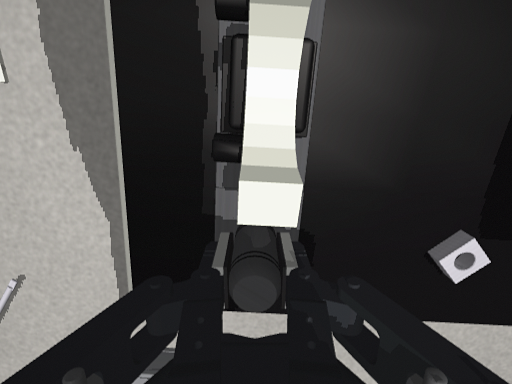

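View pics/s5.png

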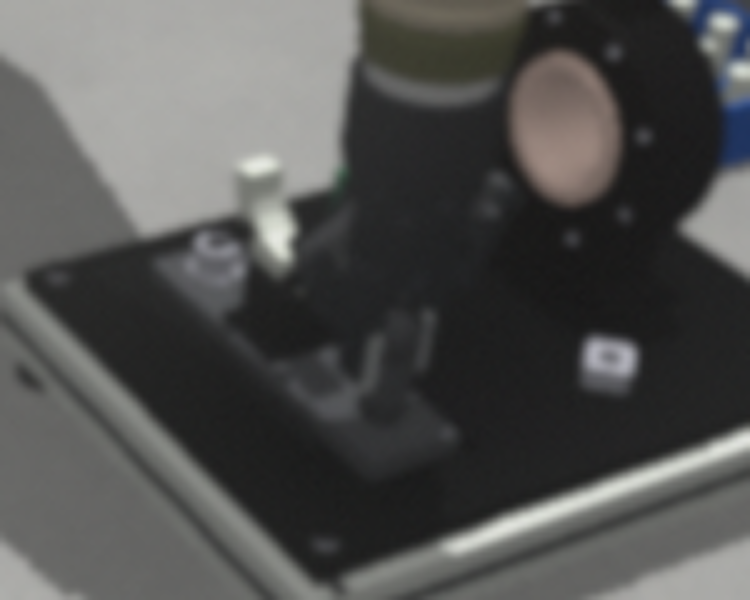

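Emit:
{"api": "step_arm", "payload": {"series": [[[0,-0.15,0],0,255],[[0,-0.15,0],0,255]]}}

```text
clock: 12.45
tcp_pos: [0.5853, 0.1451, 0.1094]
orientation: [-0.005, -0.053, 0.999, 0.002]
wrist_force: [0.1, 5.8, 0.1]
finger_gap: 0.0241
```

Emit:
{"api": "step_arm", "payload": {"series": [[[0,0.07,0.1],0,255],[[0,0.07,0.8],0,255],[[0,0.07,2],0,255],[[0,0.07,3.5],0,255],[[0,0.07,5],0,255]]}}

```text
clock: 13.08
tcp_pos: [0.5852, 0.1453, 0.161]
orientation: [-0.005, -0.053, 0.999, 0.001]
wrist_force: [0.4, 0.1, -3.1]
finger_gap: 0.0244
```

Emit:
{"api": "step_arm", "payload": {"series": [[[0,0,3],0,255],[[0,0,6],0,255],[[0,0,10],0,255],[[0,0,14],0,255],[[0,0,14],0,255]]}}

```text
clock: 13.7
tcp_pos: [0.5866, 0.1451, 0.3059]
orientation: [-0.001, -0.053, 0.999, 0.001]
wrist_force: [-0.4, 0.4, -1.5]
finger_gap: 0.0244
```

```bash
python3 - <<'E'
from h import *
w=cam("wrist"); st=env.get_state(); print(st["clock"],st["tcp_pos"],st["orientation"],st["wrist_force"])
crop(w,220,130,300,230,7,"w6c.png")
np.savez("pics/w6.npz",f=w[0],T=w[4],o=[w[1],w[2],w[3]])
E
```

```text
13.75 [0.58587249 0.14506896 0.30330469] [-0.00332239 -0.05293137  0.99859205  0.0010717 ] [-0.59855848 -0.15999318 -2.60536866]
```

View pics/w6c.png

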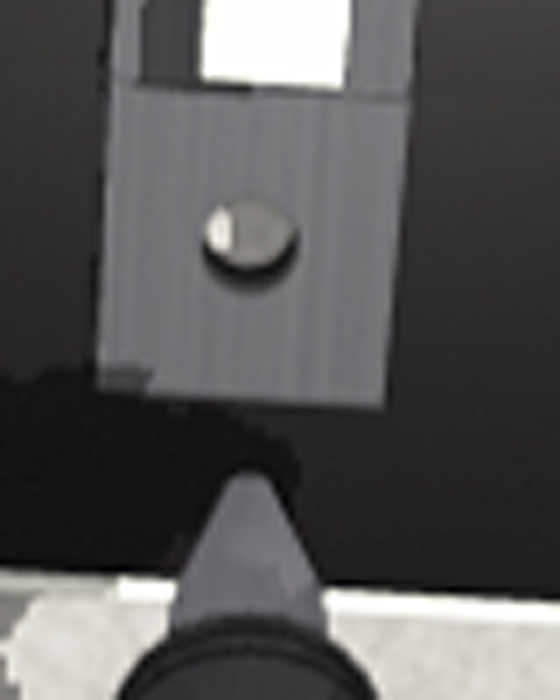

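```bash
python3 - <<'E'
from h import *
d=np.load("pics/w6.npz"); w=(d["f"],*d["o"],d["T"])
P=lambda x,y,z: plane(w,220+x/7-.43,130+y/7-.43,z).round(4)
print("foot",P(202,240,.084),P(300,240,.084),P(250,195,.084),P(250,294,.084))
print("light R",P(297,232,.06), "L", P(204,235,.06),"bottom",P(247,271,.06))
print("tip edge",P(248,475,.2178))
r=np.load("pics/w4.npz")
E
```

```text
foot [0.5861 0.1381 0.084 ] [0.5841 0.1565 0.084 ] [0.5766 0.1462 0.084 ] [0.5956 0.1482 0.084 ]
light R [0.5878 0.1571 0.06  ] L [0.5904 0.1385 0.06  ] bottom [0.5968 0.1479 0.06  ]
tip edge [0.5856 0.1462 0.2178]
```

Emit:
{"api": "step_arm", "payload": {"series": [[[-0.5,-2,0],-0.17,255],[[-1.5,-6.5,0],-0.34,255],[[-2.5,-11,0],-0.51,255],[[-3.5,-15.5,0],-0.68,255],[[-4.5,-20,0],-0.85,255]]}}

```text
clock: 14.38
tcp_pos: [0.5394, -0.0562, 0.3018]
orientation: [-0.004, 0.366, 0.931, 0.002]
wrist_force: [1.0, -0.3, -2.6]
finger_gap: 0.0241
```

Emit:
{"api": "step_arm", "payload": {"series": [[[-1,-4.5,0],-0.17,255],[[-2,-9,-2],-0.34,255],[[-3,-13.5,-4],-0.51,255],[[-4,-18,-6],-0.7,255],[[-4.3,-18.9,-7],-0.7,255]]}}

```text
clock: 15.0
tcp_pos: [0.4942, -0.247, 0.2289]
orientation: [-0.005, 0.665, 0.747, 0.003]
wrist_force: [0.2, 0.8, -2.7]
finger_gap: 0.0243
```

Emit:
{"api": "step_arm", "payload": {"series": [[[0,0,0],0,255],[[0,0,0],0,255]]}}

```text
clock: 15.25
tcp_pos: [0.4941, -0.246, 0.2287]
orientation: [-0.006, 0.664, 0.748, 0.003]
wrist_force: [-0.2, 0.6, -3.2]
finger_gap: 0.0246
```

```bash
python3 - <<'E'
from h import *
w=cam("wrist"); st=env.get_state(); print(st["clock"],st["tcp_pos"],st["orientation"],st["wrist_force"])
crop(w,210,150,300,250,7,"w7c.png")
np.savez("pics/w7.npz",f=w[0],T=w[4],o=[w[1],w[2],w[3]])
E
```

```text
15.3 [ 0.49452381 -0.24595325  0.22924962] [-0.0051171   0.6638571   0.74783676  0.00278192] [ 0.30673975 -0.09221179 -1.9542772 ]
```

View pics/w7c.png

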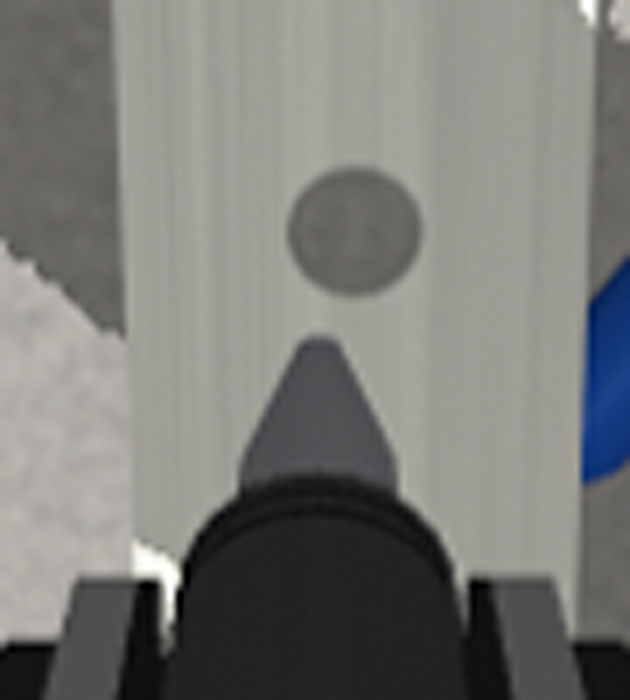

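```bash
python3 - <<'E'
from h import *
d=np.load("pics/w7.npz"); w=(d["f"],*d["o"],d["T"])
P=lambda x,y,z: plane(w,210+x/7-.43,150+y/7-.43,z).round(4)
print("hole L,R,T,B",P(288,232,.09),P(422,232,.09),P(355,165,.09),P(355,298,.09),"C",P(355,231.5,.09))
print("tip edge",P(320,337,.1437), P(320,358,.1437))
E
```

```text
hole L,R,T,B [ 0.4882 -0.2474  0.09  ] [ 0.508 -0.245  0.09 ] [ 0.4968 -0.236   0.09  ] [ 0.4994 -0.2565  0.09  ] C [ 0.4981 -0.2462  0.09  ]
tip edge [ 0.4928 -0.2451  0.1437] [ 0.4931 -0.2478  0.1437]
```

Emit:
{"api": "step_arm", "payload": {"series": [[[0.5,0.17,-2],0,255],[[0.5,0.17,-4],0,255],[[0.5,0.17,-4.5],0,255],[[0.5,0.17,-4.5],0,255]]}}

```text
clock: 15.8
tcp_pos: [0.4999, -0.2436, 0.1847]
orientation: [-0.005, 0.663, 0.748, 0.003]
wrist_force: [1.2, -0.1, -2.4]
finger_gap: 0.0244
```

```bash
python3 - <<'E'
from h import *
w=cam("wrist"); st=env.get_state(); print(st["clock"],st["tcp_pos"],st["orientation"],st["wrist_force"])
crop(w,210,150,300,250,7,"w8c.png")
P=lambda x,y,z: plane(w,210+x/7-.43,150+y/7-.43,z).round(4)
np.savez("pics/w8.npz",f=w[0],T=w[4],o=[w[1],w[2],w[3]])
E
```

```text
15.85 [ 0.50010202 -0.2439899   0.18516977] [-0.00449994  0.66345644  0.74819592  0.00285879] [-0.3815949  -0.1985568  -2.00397039]
```

View pics/w8c.png

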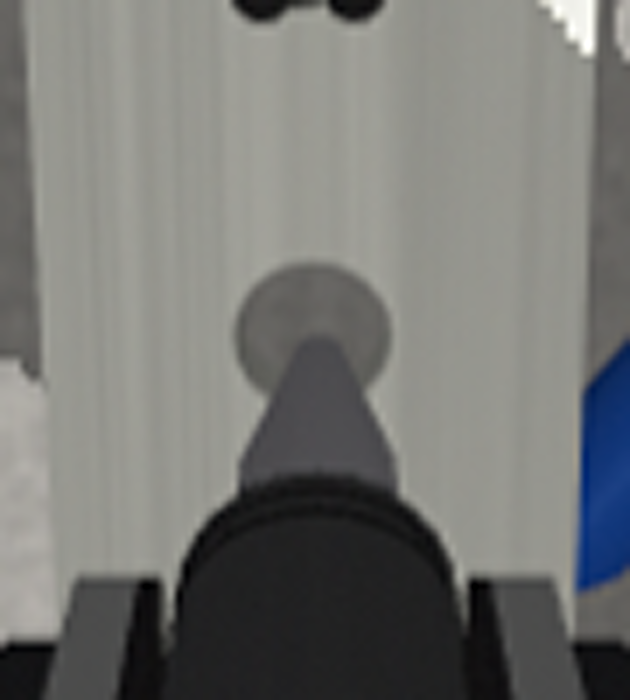

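```bash
python3 - <<'E'
from h import *
d=np.load("pics/w8.npz"); w=(d["f"],*d["o"],d["T"])
P=lambda x,y,z: plane(w,210+x/7-.43,150+y/7-.43,z).round(4)
print("hole L,R,T",P(235,335,.09),P(391,335,.09),P(313,260,.09))
print("tip edge",P(320,337,.0997))
E
```

```text
hole L,R,T [ 0.4882 -0.2472  0.09  ] [ 0.508  -0.2447  0.09  ] [ 0.4969 -0.236   0.09  ]
tip edge [ 0.4986 -0.2428  0.0997]
```

Emit:
{"api": "step_arm", "payload": {"series": [[[-0.05,0,-1],0,255],[[-0.05,0,-2],0,255],[[-0.08,-0.03,-3],0,255],[[-0.1,-0.07,-4],0,255],[[-0.1,-0.07,-4],0,255]]}}

```text
clock: 16.48
tcp_pos: [0.4983, -0.2443, 0.1438]
orientation: [-0.006, 0.664, 0.748, 0.003]
wrist_force: [0.0, 0.3, -2.3]
finger_gap: 0.0247
```

Emit:
{"api": "step_arm", "payload": {"series": [[[0,-0.03,-0.8],0,255],[[0,-0.05,-1.6],0,255],[[0,-0.05,-2.2],0,255],[[0,-0.05,-2.4],0,255],[[0,-0.05,-2.4],0,255]]}}

```text
clock: 17.1
tcp_pos: [0.4983, -0.2447, 0.1197]
orientation: [-0.006, 0.664, 0.748, 0.003]
wrist_force: [1.7, 1.8, -1.7]
finger_gap: 0.0244
```

Nearly seated with low force; lower the rest slowly, then release.

Emit:
{"api": "step_arm", "payload": {"series": [[[-0.05,0,-0.3],0,255],[[-0.05,0,-0.5],0,255],[[-0.05,0,-0.65],0,255],[[-0.05,0,-0.65],0,255]]}}

```text
clock: 17.6
tcp_pos: [0.4981, -0.2446, 0.1134]
orientation: [-0.006, 0.663, 0.748, 0.003]
wrist_force: [2.2, 2.3, -0.5]
finger_gap: 0.0245
```

Emit:
{"api": "step_arm", "payload": {"series": [[[0,0,-0.05],0,150],[[0,0,-0.05],0,80],[[0,0,-0.05],0,20],[[0,0,-0.05],0,0]]}}

```text
clock: 18.1
tcp_pos: [0.498, -0.2447, 0.113]
orientation: [-0.006, 0.664, 0.748, 0.003]
wrist_force: [0.4, -1.0, -0.1]
finger_gap: 0.0848
```

Emit:
{"api": "step_arm", "payload": {"series": [[[0,0,2],0,0],[[0,0,6],0,0],[[0,0,11],0,0],[[0,0,11],0,0]]}}

```text
clock: 18.6
tcp_pos: [0.5001, -0.2462, 0.2275]
orientation: [-0.001, 0.663, 0.748, 0.003]
wrist_force: [-0.6, -0.0, 0.5]
finger_gap: 0.0855
```

```bash
python3 - <<'E'
from h import *
w=cam("wrist"); st=env.get_state(); print(st["clock"],st["tcp_pos"],st["orientation"],st["wrist_force"])
cv2.imwrite("pics/w9.png",w[0][:,:,::-1])
crop(w,210,140,300,260,6,"w9c.png")
np.savez("pics/w9.npz",f=w[0],T=w[4],o=[w[1],w[2],w[3]])
s=cam("scene"); crop(s,120,120,250,240,6,"s9.png")
E
```

```text
18.65 [ 0.49913007 -0.24552798  0.22502469] [-0.00331629  0.66351837  0.74814599  0.00315428] [-0.26513991 -0.41000816 -0.25738985]
```

View pics/w9c.png

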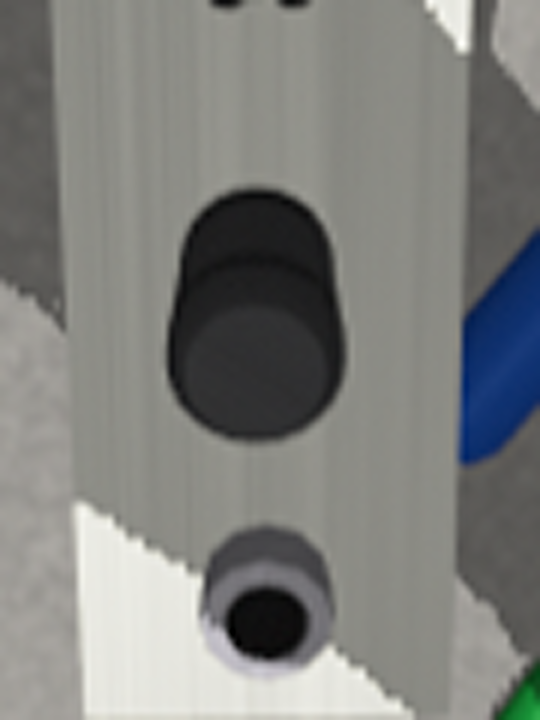

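View pics/s9.png

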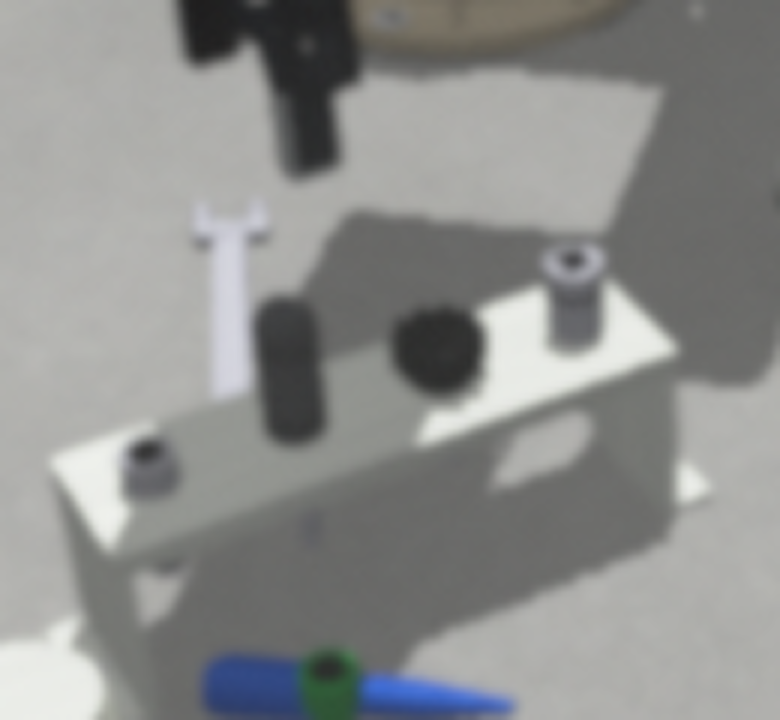

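```bash
python3 - <<'E'
from h import *
d=np.load("pics/w9.npz"); w=(d["f"],*d["o"],d["T"])
P=lambda x,y,z: plane(w,210+x/6-.42,140+y/6-.42,z).round(4)
print("bolt L,R,C",P(200,618,.106),P(334,618,.106),P(267,618,.106),"base C",P(267,590,.09), "drift top",P(257,363,.15))
print(env.get_state()["tcp_pos"])
E
```

```text
bolt L,R,C [ 0.4942 -0.3095  0.106 ] [ 0.5176 -0.3067  0.106 ] [ 0.5059 -0.3081  0.106 ] base C [ 0.5063 -0.3109  0.09  ] drift top [ 0.4969 -0.2454  0.15  ]
[ 0.49827075 -0.24495146  0.22331633]
```

```bash
python3 - <<'E'
from h import *
d=np.load("pics/w6.npz"); w=(d["f"],*d["o"],d["T"])
P=lambda x,y,z: plane(w,220+x/7-.43,130+y/7-.43,z).round(4)
for z in (.12,.14,.155,.169): print(z,P(275,85,z))
d=np.load("pics/w4.npz"); w=(d["f"],*d["o"],d["T"])
P=lambda x,y,z: plane(w,220+x/6-.42,130+y/6-.42,z).round(4)
for z in (.12,.14,.155,.169): print(z,P(275,245,z), P(275,80,z))
E
```

```text
0.12 [0.5507 0.1474 0.12  ]
0.14 [0.5479 0.1467 0.14  ]
0.155 [0.5458 0.1462 0.155 ]
0.169 [0.5439 0.1458 0.169 ]
0.12 [0.5549 0.1553 0.12  ] [0.5341 0.1528 0.12  ]
0.14 [0.5502 0.154  0.14  ] [0.5314 0.1517 0.14  ]
0.155 [0.5467 0.153  0.155 ] [0.5294 0.1509 0.155 ]
0.169 [0.5435 0.1521 0.169 ] [0.5275 0.1502 0.169 ]
```

Emit:
{"api": "step_arm", "payload": {"series": [[[0.4,-3,-2],0,0],[[0.8,-6.4,-6],0,0],[[0.8,-6.4,-9.5],0,0],[[0.8,-6.4,-12],0,0],[[0.8,-6.4,-12.5],0,0]]}}

```text
clock: 19.32
tcp_pos: [0.504, -0.3073, 0.0946]
orientation: [-0.008, 0.664, 0.748, 0.003]
wrist_force: [1.3, 0.3, 0.1]
finger_gap: 0.0853
```

Emit:
{"api": "step_arm", "payload": {"series": [[[0.2,-0.17,0.15],0,0],[[0.2,-0.17,0.15],0,0],[[0.2,-0.17,0.15],0,120],[[0.2,-0.17,0.15],0,255],[[0.2,-0.17,0.15],0,255]], "newtons": 60}}

```text
clock: 19.95
tcp_pos: [0.5061, -0.3091, 0.0966]
orientation: [-0.008, 0.664, 0.748, 0.003]
wrist_force: [0.0, 0.8, -0.5]
finger_gap: 0.032
```

Emit:
{"api": "step_arm", "payload": {"series": [[[0,0,0],0,255],[[0,0,0],0,255],[[0,0,0],0,255]]}}

```text
clock: 20.32
tcp_pos: [0.5063, -0.3092, 0.0969]
orientation: [-0.008, 0.664, 0.748, 0.003]
wrist_force: [0.1, 1.0, 3.2]
finger_gap: 0.0207
```

Emit:
{"api": "step_arm", "payload": {"series": [[[0,0,1],0,255],[[0,0,4],0,255],[[0,0,9],0,255],[[0,0,14],0,255],[[0,0,14],0,255]]}}

```text
clock: 20.95
tcp_pos: [0.5081, -0.3106, 0.242]
orientation: [-0.004, 0.664, 0.748, 0.003]
wrist_force: [0.5, 0.2, -2.1]
finger_gap: 0.021
```

```bash
python3 - <<'E'
from h import *
w=cam("wrist"); st=env.get_state(); print(st["clock"],st["tcp_pos"],st["orientation"],st["wrist_force"],st["finger_gap"])
crop(w,190,150,320,290,4,"w10.png")
np.savez("pics/w10.npz",f=w[0],T=w[4],o=[w[1],w[2],w[3]])
s=cam("scene"); crop(s,100,80,230,220,5,"s10.png")
E
```

```text
21.0 [ 0.50715262 -0.30993838  0.23920632] [-0.00557536  0.66359425  0.74806645  0.00285907] [ 0.17122184 -0.07683913 -1.47595173] 0.020902986540114733
```

View pics/w10.png

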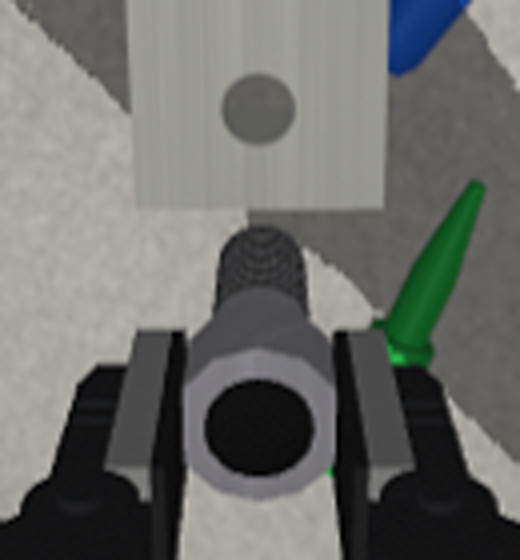

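View pics/s10.png

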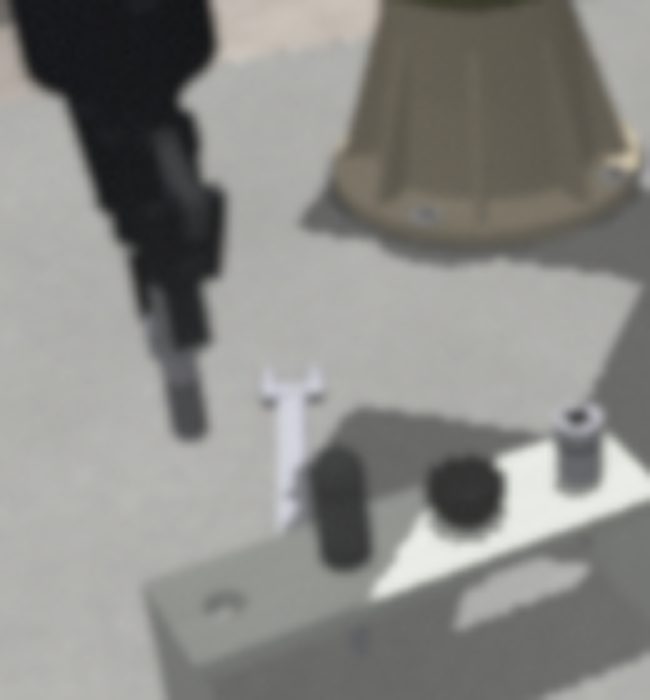

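Emit:
{"api": "step_arm", "payload": {"series": [[[0.3,2,3],0.17,255],[[1.2,7,6],0.34,255],[[2,12,6],0.51,255],[[3,17,6],0.68,255],[[4,22,6],0.85,255]]}}

```text
clock: 21.68
tcp_pos: [0.5455, -0.0875, 0.295]
orientation: [-0.01, 0.294, 0.956, -0.001]
wrist_force: [1.1, -0.4, -1.3]
finger_gap: 0.0211
```

Emit:
{"api": "step_arm", "payload": {"series": [[[1,5,0],0.17,255],[[2,10,0],0.34,255],[[2.7,15,0],0.51,255],[[3.4,20,0],0.7,255],[[4,23.7,-2],0.7,255]]}}

```text
clock: 22.3
tcp_pos: [0.5854, 0.1517, 0.2739]
orientation: [-0.009, -0.053, 0.999, -0.004]
wrist_force: [0.8, -1.1, -1.3]
finger_gap: 0.0208
```

Emit:
{"api": "step_arm", "payload": {"series": [[[0,0,-2],0,255],[[0,0,-4],0,255],[[0,0,-4],0,255]]}}

```text
clock: 22.68
tcp_pos: [0.5831, 0.1517, 0.2302]
orientation: [-0.013, -0.054, 0.998, -0.004]
wrist_force: [0.2, -0.4, -1.4]
finger_gap: 0.0208
```

```bash
python3 - <<'E'
from h import *
w=cam("wrist"); st=env.get_state(); print(st["clock"],st["tcp_pos"],st["orientation"],st["wrist_force"],st["finger_gap"])
crop(w,200,130,320,270,5,"w11.png")
np.savez("pics/w11.npz",f=w[0],T=w[4],o=[w[1],w[2],w[3]])
E
```

```text
22.725 [0.58402474 0.15156628 0.23186198] [-0.01170323 -0.05344917  0.99849389 -0.00402082] [ 0.13189186 -0.1536154  -0.83564617] 0.020495320504259132
```

View pics/w11.png

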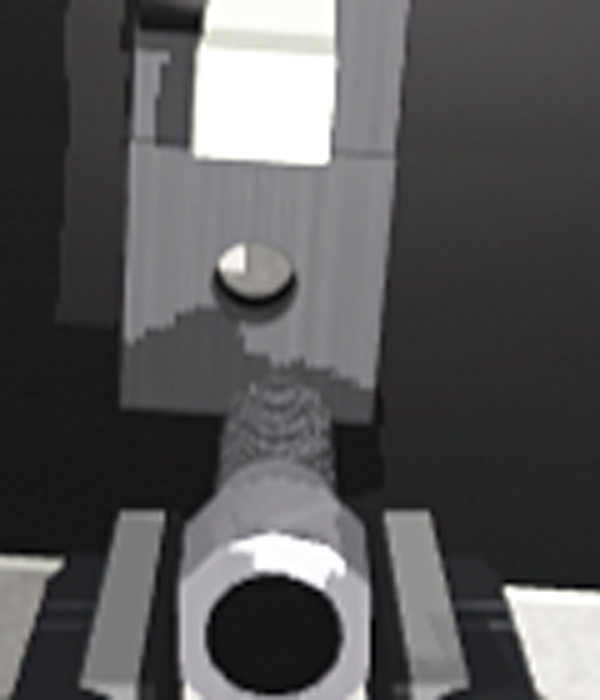

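```bash
python3 - <<'E'
from h import *
d=np.load("pics/w11.npz"); w=(d["f"],*d["o"],d["T"])
P=lambda x,y,z: plane(w,200+x/5-.4,130+y/5-.4,z).round(4)
print("hole L,R,T,B",P(214,280,.084),P(297,280,.084),P(256,240,.084),P(256,322,.084))
for z in (.18,): print("end L,R,top", P(222,425,z),P(333,425,z),P(278,375,z))
print("head", P(180,630,.24),P(370,630,.24))
print(env.get_state()["tcp_pos"])
E
```

```text
hole L,R,T,B [0.5871 0.1385 0.084 ] [0.5851 0.1563 0.084 ] [0.5773 0.1466 0.084 ] [0.5955 0.1485 0.084 ]
end L,R,top [0.5821 0.1439 0.18  ] [0.5803 0.1603 0.18  ] [0.5734 0.1513 0.18  ]
head [0.5824 0.1419 0.24  ] [0.5801 0.1622 0.24  ]
[0.58402474 0.15156628 0.23186198]
```

Emit:
{"api": "step_arm", "payload": {"series": [[[0.25,-0.2,-2],0,255],[[0.5,-0.44,-5],0,255],[[0.5,-0.44,-7.5],0,255],[[0.5,-0.44,-8],0,255],[[0.5,-0.44,-8],0,255]]}}

```text
clock: 23.35
tcp_pos: [0.5893, 0.147, 0.1526]
orientation: [-0.012, -0.053, 0.999, -0.004]
wrist_force: [0.1, 0.7, -0.2]
finger_gap: 0.0205
```

```bash
python3 - <<'E'
from h import *
w=cam("wrist"); st=env.get_state(); print(st["clock"],st["tcp_pos"],st["orientation"],st["wrist_force"],st["finger_gap"])
crop(w,200,130,320,270,5,"w12.png")
np.savez("pics/w12.npz",f=w[0],T=w[4],o=[w[1],w[2],w[3]])
E
```

```text
23.4 [0.58971505 0.14712405 0.15311185] [-0.01091947 -0.05337238  0.99850709 -0.00396689] [ 0.26599827  0.13325157 -1.24509657] 0.02070478204062265
```

View pics/w12.png

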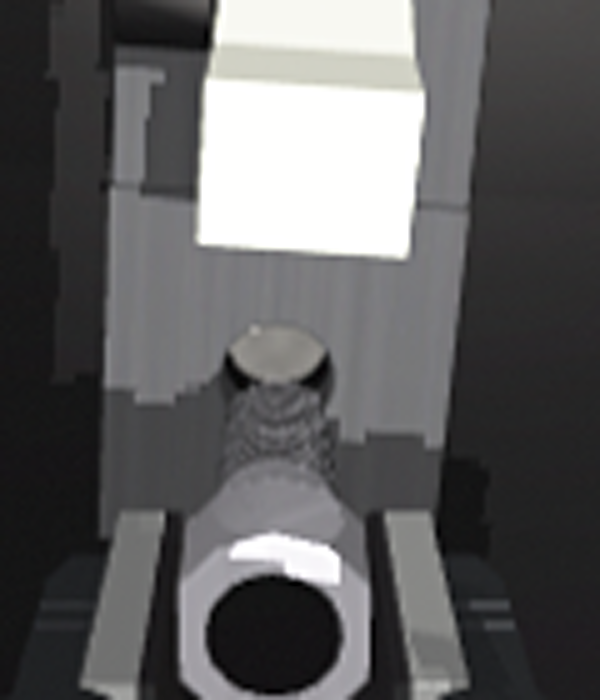

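```bash
python3 - <<'E'
from h import *
d=np.load("pics/w12.npz"); w=(d["f"],*d["o"],d["T"])
P=lambda x,y,z: plane(w,200+x/5-.4,130+y/5-.4,z).round(4)
print("hole L,R,T",P(223,372,.084),P(334,372,.084),P(278,321,.084))
print("end L,R,top", P(222,425,.101),P(333,425,.101),P(278,378,.101))
E
```

```text
hole L,R,T [0.5867 0.1385 0.084 ] [0.5847 0.1562 0.084 ] [0.5772 0.1463 0.084 ]
end L,R,top [0.589  0.1393 0.101 ] [0.5872 0.1558 0.101 ] [0.5807 0.1468 0.101 ]
```

Emit:
{"api": "step_arm", "payload": {"series": [[[-0.15,0,-0.8],0,255],[[-0.15,0,-1.5],0,255],[[-0.15,0,-2.1],0,255],[[-0.15,0,-2.4],0,255]]}}

```text
clock: 23.9
tcp_pos: [0.5879, 0.1471, 0.1285]
orientation: [-0.011, -0.053, 0.999, -0.004]
wrist_force: [0.4, -0.0, -0.4]
finger_gap: 0.0208
```

Emit:
{"api": "step_arm", "payload": {"series": [[[0,0,-0.5],0,255],[[0,0,-1],0,255],[[0,0,-1.2],0,255],[[0,0,-1.2],0,255]]}}

```text
clock: 24.4
tcp_pos: [0.5878, 0.1471, 0.1163]
orientation: [-0.012, -0.053, 0.998, -0.004]
wrist_force: [-0.2, 0.1, -0.7]
finger_gap: 0.0206
```

Emit:
{"api": "step_arm", "payload": {"series": [[[-0.04,0,-0.5],0,255],[[-0.08,0,-1],0,255],[[-0.08,0,-1.5],0,255],[[-0.08,0,-1.8],0,255],[[-0.08,0,-1.85],0,255]]}}

```text
clock: 25.02
tcp_pos: [0.5868, 0.1471, 0.0974]
orientation: [-0.012, -0.053, 0.998, -0.004]
wrist_force: [-0.2, -0.8, -0.9]
finger_gap: 0.0211
```

Emit:
{"api": "step_arm", "payload": {"series": [[[0,0,0],0,140],[[0,0,0],0,100],[[0,0,0],0,60],[[0,0,0],0,60]]}}

```text
clock: 25.52
tcp_pos: [0.5869, 0.1471, 0.0976]
orientation: [-0.012, -0.053, 0.998, -0.004]
wrist_force: [0.1, -0.3, 0.5]
finger_gap: 0.0653
```

Emit:
{"api": "step_arm", "payload": {"series": [[[0,0,2],0,60],[[0,0,6],0,60],[[0,0,11],0,60],[[0,0,14],0,60],[[0,0,14],0,60]]}}

```text
clock: 26.15
tcp_pos: [0.5885, 0.1473, 0.2409]
orientation: [-0.009, -0.053, 0.999, -0.004]
wrist_force: [0.4, 0.8, -0.2]
finger_gap: 0.0656
```

```bash
python3 - <<'E'
from h import *
w=cam("wrist"); st=env.get_state(); print(st["clock"],st["tcp_pos"],st["orientation"],st["wrist_force"],st["finger_gap"])
crop(w,200,100,320,240,5,"w13.png")
np.savez("pics/w13.npz",f=w[0],T=w[4],o=[w[1],w[2],w[3]])
s=cam("scene"); crop(s,250,90,400,210,5,"s13.png")
P=lambda x,y,z: plane(w,200+x/5-.4,100+y/5-.4,z).round(4)
E
```

```text
26.2 [0.58763455 0.14716911 0.23878705] [-0.01021993 -0.05338494  0.99851398 -0.00392745] [ 0.39515659 -0.40187497 -0.53222852] 0.06474751102419235
```

View pics/w13.png

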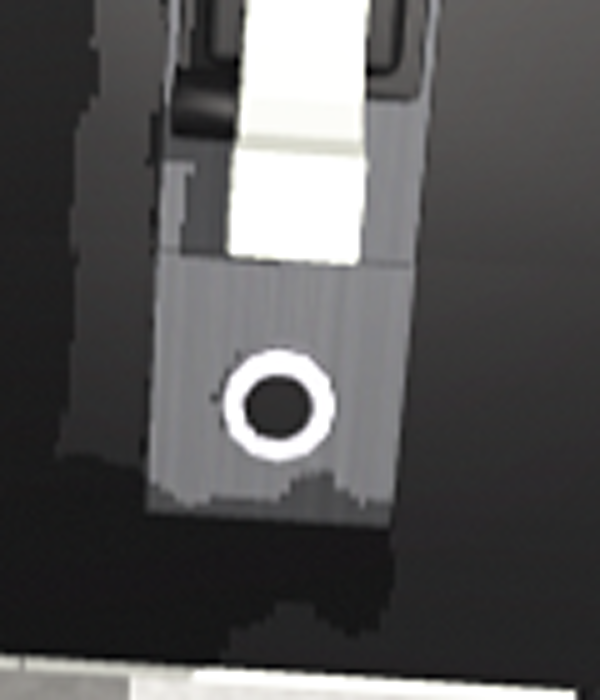

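View pics/s13.png

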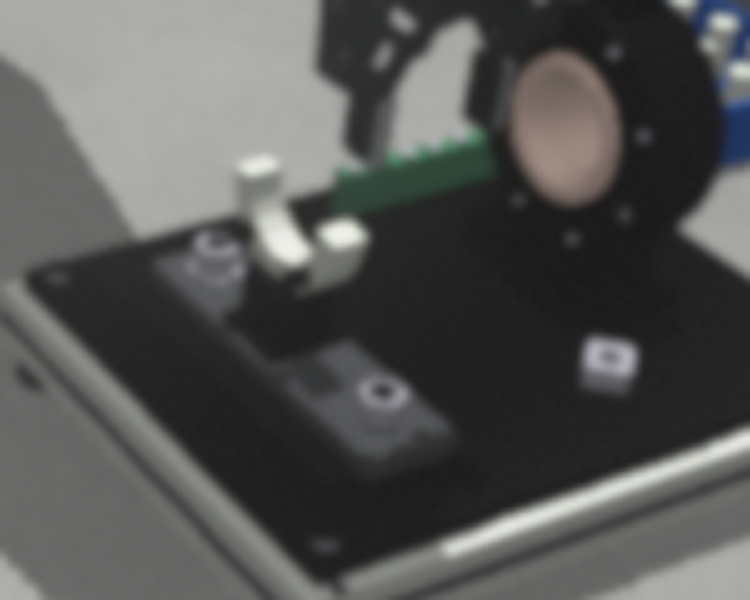

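```bash
python3 - <<'E'
from h import *
d=np.load("pics/w13.npz"); w=(d["f"],*d["o"],d["T"])
P=lambda x,y,z: plane(w,200+x/5-.4,100+y/5-.4,z).round(4)
print("head L,R,C",P(222,405,.1),P(336,405,.1),P(279,405,.1))
s=cam("scene"); u,v=250+384/5-.4,90+391/5-.4
print("scene",plane(s,u,v,.1))
o1,d1=ray(w,200+279/5-.4,100+405/5-.4); o2,d2=ray(s,u,v)
A=np.c_[d1,-d2]; t=np.linalg.lstsq(A,o2-o1,rcond=None)[0]; print("tri",o1+d1*t[0],o2+d2*t[1])
w=cam("wrist");t=cam("top");cv2.imwrite("pics/top_end.png",t[0][:,:,::-1]); st=env.get_state();print(st["clock"],st["wrist_force"])
E
```

```text
head L,R,C [0.5866 0.1356 0.1   ] [0.584  0.1594 0.1   ] [0.5853 0.1475 0.1   ]
scene [0.58888514 0.14715836 0.1       ]
tri [0.58590059 0.14755124 0.09781193] [0.58674981 0.14888935 0.09807288]
26.4 [-0.27250493 -1.04542155 -0.29373334]
```

View pics/top_end.png

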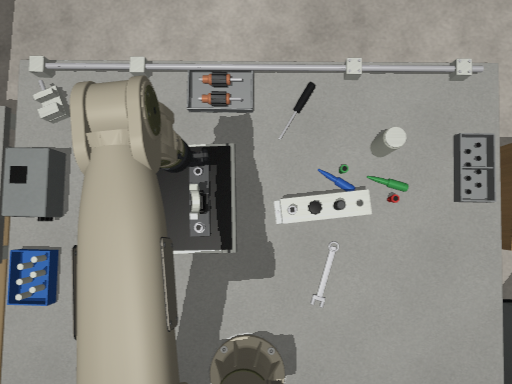

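```bash
python3 -c "
from workcell import env
print(env.hand_in())"
```

```text
the job is handed in; nothing more can be done
None
```

I worked the drift down through both holes, hung it back in its rack hole, and dropped the bolt in with its head down on the foot. I handed the job in at about 26.4 s; no verdict was reported.

- **Drift:** The shoulder came to within about 2 mm of the foot at the bottom. I kept easing it sideways towards -y, and the wrist readings at the end of each move stayed below about 6 N. A picture after drawing it out showed the two holes in line to within about 0.5 mm.
- **Rack:** After release, the wrist and scene pictures show the drift upright, looking the same as at the start. I judged its seating by eye and by where the hand stopped, not by measuring its height.
- **Bolt:** It went in without resistance, and I let it drop the last 6 mm or so. The head measures 24 mm across when taken at a top height of 0.100 m, and sits within about 1 mm of the hole centre.
- **Disagreements:** Two views put the top of the bolt head at 0.098 m, where a fully seated head should be at 0.100 m. The scene camera alone puts the head about 3 mm further out in x than the wrist camera does. I took both as camera calibration error.
- **Everything else:** The listed bystanders look unmoved in the last top view, and the hand was raised clear of everything. The blue and green drift look-alikes stood upright in the first picture and were lying down by the time I reached the rack. I had not touched either one.

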